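# Clip the dispersing tools back into their case and close it

### The job

Put the homogeniser's dispersing tools away: press each one sideways down into the spring clips of the rail marked with its own colour, coupling over the colour mark, until it snaps fully home. The green one has only been laid on its clips, so press that home too; when no tool stands proud of the rim, ease the lid gently down until it is fully shut. Do not knock over or shift the bottles and jars standing about.

Things in the scene. Friction and masses are not known exactly. Their poses are not given: they have to be found in the camera images.
- case: open slate-grey moulded tool case, fixed to the bench, 206 x 200 mm outside, 5 mm walls, 6 mm floor, rim 50 mm above the bench. Origin under its centre, on the bench; the three clip rails lie side by side inside, all along the case's x; +x points to the hinged side, -x to the side with the lid's grip tab.
- lid (a joint): Lid angle in rad: 0 closed on the rim, 1.65 to 1.85 as found (open, leaning a little outwards), 1.95 the stop. The hinge is stiff by friction: the lid stays at any angle and must be pushed all the way down (2 to 4 N at its free edge). Flat 6 mm plate with a clear window, 206 x 200 mm, with a tab 60 mm wide standing 18 mm out past the middle of its free edge. A tool not home keeps it from closing.
- lid_hinge (a point): middle of the hinge line, on the case's +x rim (50 mm above the bench); the hinge line runs along the case's y.
- lid_edge (a point): middle of the lid's free edge (without the tab), on its outer face, 206 mm from the hinge line; it moves with the lid.
- tool_blue: Dispersing tool, 160 g: steel tube 14 mm thick, bare over 112 mm; at -x a blue square coupling (30 long, 20 x 20 mm) with a 6 mm end stub; at +x a slotted steel head (24 long, 20 mm thick); 172 mm long in all. Origin on the tube axis, in the middle of the bare tube; x along the tube from coupling to head. Its roll is of no account. Starts lying on the bench, axis 10 mm above it.
- tool_orange: Dispersing tool like the blue one (same size, origin and axes) with an orange coupling. Starts lying on the bench, axis 10 mm above it, near the blue one or in its stead.
- tool_green: Dispersing tool like the blue one (same size, origin and axes) with a green coupling. Starts laid on the lips of its own clips, right way round but not pressed in, so its axis is about 39 mm above the rail's origin.
- tool_blue_coupling (a point): centre of the blue tool's coupling, at x = -71 mm in the tool's frame.
- tool_orange_coupling (a point): centre of the orange tool's coupling, at x = -71 mm in the tool's frame.
- tool_green_coupling (a point): centre of the green tool's coupling, at x = -71 mm in the tool's frame.
- rail_blue: Clip rail with a blue pad (32 x 40 mm) at its -x end, where the coupling belongs; fixed in the case. Origin on the case's inner floor (6 mm above the bench), under the rail's middle; x along the rail, from the pad towards the hinge; z up. Two spring clips open upwards at x = -42 and +42 mm. The three rails differ in colour only; their order in the case varies; they are 52 mm apart, the outer ones 43 mm from the walls.
- rail_orange: Clip rail like the blue one, with an orange pad. Every clip is 14 mm long along x and 30 mm wide, with two sprung steel jaws: rounded lips 10 mm apart at z = 34 mm, flared tips up to z = 40 mm. Between the clips there are 70 mm for fingers over a flat strip 22 mm wide, 4 mm high. The clips fit the bare tube only: the tool's middle must come within 6 mm of x = 0.
- rail_green: Clip rail like the blue one, with a green pad. A tool pressed straight down between the jaws spreads them and snaps under their lips; this takes about 12 N per tool (both clips together), pressed slowly, over 12 mm. Fully home the tube's axis is 28 mm above the rail's origin, resting on a firm saddle; unpressed on the lips it is about 39 mm above.
- wash_blue: wash bottle with blue cap and bent spout, 66 mm diameter, 203 mm tall, loose; origin under its centre.
- wash_violet: wash bottle with violet cap and bent spout, 66 mm diameter, 203 mm tall, loose; origin under its centre.
- jar_peach: black cream jar with peach lid, 60 mm diameter, 50 mm tall, loose, close beside the orange tool; origin under its centre.
- jar_white: black cream jar with white lid, 70 mm diameter, 55 mm tall, loose, beyond the head end of the blue tool; origin under its centre.
- dropper_a: white dropper bottle with white tip, 40 mm diameter, 102 mm tall, loose; origin under its centre.
- dropper_b: white dropper bottle with peach tip, 40 mm diameter, 102 mm tall, loose; origin under its centre.
- bottle_black: black bottle, 68 mm diameter, 150 mm tall, loose; origin under its centre.

How it is judged:
By the outcome, as a careful person would: the job done as asked, in the order asked, and still so for the second after the job is handed in, with the robot touching nothing.
It also fails if it takes over 72 s, if anything falls off the work surface, if the arm or the gripper's body presses on something with over 40 N, if the wrist force passes 120 N, or if a joint passes its speed limit or range.

### The arm

A 6-joint arm with a two-finger parallel gripper is mounted at the origin on the work surface. World frame = base frame: x ahead of the robot, y to its left, z up, the work surface at z = 0. Lengths are in m, angles in rad, forces in N, time in s.
With the tool pointing down it reaches from about 0.225 to 0.725 m from the base axis. Payload 3.1 kg.
Tool frame: the origin (TCP) lies midway between the tips of the shut fingers; the grasp point (between the pads) lies 19 mm behind it (manip.pinch_z is the distance from the TCP to the grasp point, in m); z points along the fingers, y is the line along which they close (so a half turn about z gives the same grasp; the last joint's range is limited). The gripper opens to 85 mm and grips with 20 to 120 N. Pads are 22 mm wide; open, the fingers measure 114 mm over their backs; the gripper's body (76 mm by 85 mm) begins 54 mm behind the grasp point. The pads swing forward as they close: fully open they stand 13 mm farther back than shut.
Start: joints at [1.116, 0.048, 0.099, 1.622, 0, 1.443], TCP at [0.169, 0.497, 0.231] pointing down, gripper open.
Joint ranges: [-2.91, 2.91], [-0.99, 1.94], [-1.21, 1.42], [-2.12, 2.29], [-1.49, 1.47], [-3.14, 3.14]. Speed limits (rad/s): [2.79, 2.79, 3.14, 3.14, 3.14, 3.14].

### API

Orientations are given as [roll, pitch, yaw] about the fixed x, y, z axes, in that order (R = Rz(yaw) Ry(pitch) Rx(roll)).
In Python, from bench import manip, snapshot gives the robot as it stands.
- The arm moves only by the tool move_arm, never from a script. Its argument "rows" is a list of rows, each a list of 7 numbers: the finger opening in mm, from 0 to 85.4, then the shift along the tool's x, y, z in mm, then the turn, a rotation vector about the tool's x, y, z in rad. In form: [[jaw, x, y, z, rx, ry, rz], ...]. A call has 1 to 5 rows; each row is the pose to reach, as a shift and turn from the pose commanded when the call began, along the tool's axes at that moment; what a row does not reach only later rows make up. A row lasts 1/12 s, in which the tool goes at most 41.7 mm and 7.16 degrees, less where a joint would pass 70% of its speed; a pose out of reach is approached as far as the arm can. A call with a gripper value outside its range is refused whole. The fingers move at their own pace and stop on an object; "squeeze" is the grip in N (left out, the last holds). Time passes only in rows, so rows that repeat a pose let the fingers close. It gives the time, the measured TCP pose, the force, the opening and the grip force at its end, in the units of the state.
- manip.read_state(): the state, without advancing time (a new reading comes with each control period).
- snapshot(name): name is "side" or "top"; returns a dict with "image" (400x640x3 uint8, red, green, blue), "depth" (400x640 float32, m along the optical axis (not along the pixel's ray), 0 where there is no reading), "mtx" (3x3 intrinsics, pixels), "distortion" ([k1, k2, p1, p2, k3] as OpenCV has them; the pictures are not rectified), "rvec" (rotation vector, rad) and "tvec" (3), from world to camera coordinates, as OpenCV has them. Camera axes: x right, y down, z forward; pixel columns grow to the right and rows downward; lengths in m; the calibration is good to about 2 mm. A picture is of the moment at which its call begins.
- manip.finish_job(): hands the job in; it is judged then, once.
The state is a dict: "time_s": time; "q": joint angles; "dq": joint speeds; "tau": joint torques, N m; "tool_pos": TCP position; "tool_rot": TCP orientation; "contact_force": force on the tool from outside, world axes, zero at the start; "moment": the same for the moment, N m; "finger_gap": opening from 0.0 (shut) to 1.0 (fully open); "gripper_force": force on a finger pad.
Only numpy, scipy, OpenCV 4.12 (cv2) and the standard library are available. Lean on these libraries where they do the work, as an engineer would, in place of code of your own. Each camera call takes 0.05 s, during which the arm holds its last target. There are 200 camera calls.

## Working session

There is one attempt and no reset: what is moved stays moved. The work goes in short steps, Python scripts to look and compute and a tool call to move; the robot and the scene stay as the last step left them, time stands still between calls to the robot, and variables do not carry over. Pictures are saved under pics/ and viewed, at most 10 in all, crops included, and the job is handed in when it is done.

Besides the shell and the picture viewer there is one more tool, called after "Request:" in YAML: its name, and indented under it one key for each argument. move_arm: Moves the arm, as the interface text tells. Its arguments: {"type":"object","properties":{"rows":{"type":"array","items":{"type":"array","items":{"type":"number"}}},"squeeze":{"type":"number"}},"required":["rows"]}

```bash
ls; mkdir -p pics; cat > h.py <<'E'
import numpy as np, cv2
from bench import manip, snapshot
from scipy.spatial.transform import Rotation as R
def cam(s):
    Rm,_=cv2.Rodrigues(np.array(s["rvec"],float)); t=np.array(s["tvec"],float).ravel(); return Rm,t
def ray(s,uv):
    n=cv2.undistortPoints(np.array(uv,float).reshape(-1,1,2),np.array(s["mtx"]),np.array(s["distortion"])).reshape(-1,2)
    Rm,t=cam(s); return -Rm.T@t, np.c_[n,np.ones(len(n))]@Rm
def plane(s,uv,z):
    c,d=ray(s,uv); return c+d*((z-c[2])/d[:,2])[:,None]
def cloud(s):
    v,u=np.mgrid[0:400,0:640]; c,d=ray(s,np.c_[u.ravel(),v.ravel()])
    return (c+d*s["depth"].reshape(-1,1)).reshape(400,640,3)
def save(s,n): cv2.imwrite("pics/"+n,s["image"][:,:,::-1])
def st():
    s=manip.read_state(); print(round(s["time_s"],2),np.round(s["tool_pos"],4),np.round(s["tool_rot"],3),np.round(s["contact_force"],1),s["finger_gap"],s["gripper_force"]); return s
E
python3 - <<'E'
from h import *
for n in("top","side"):
    s=snapshot(n); save(s,n+"0.png"); np.savez(n+"0.npz",**s); print(n,cam(s)[0][2], -cam(s)[0].T@cam(s)[1])
st(); print(manip.pinch_z)
E
```

```text
pics
top [ 0.22272434 -0.02007952 -0.97467465] [ 0.21858408 -0.04142435  1.3264929 ]
side [ 0.4183809   0.61038719 -0.67259564] [-0.1128272  -0.94501408  1.05164199]
0.1 [0.1683 0.4967 0.2302] [-3.139 -0.     2.815] [ 0.2  0.3 -0.6] 1.000891509895811 0.0
0.0187
```

View pics/top0.png

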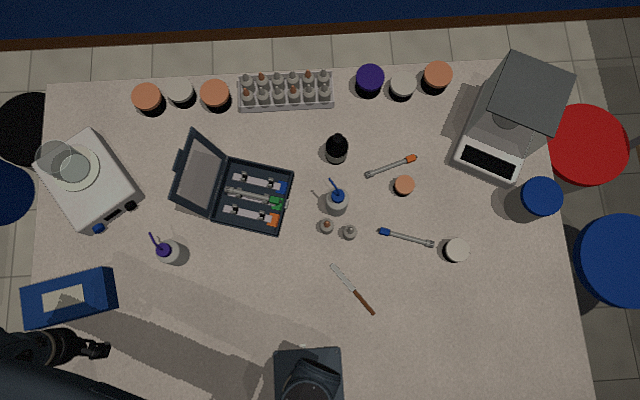

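View pics/side0.png

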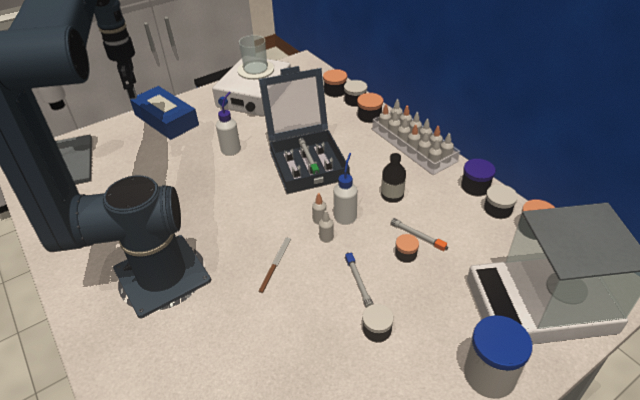

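The top view shows the case at about (255,195) with its hinge at left. The pads are blue (285,185), green (277,203) and orange (273,220). The orange tool's coupling is at (412,159) with its head at (368,174), and the blue tool's coupling is at (382,231) with its head at (432,243). The wash bottle (337,200) stands close to the case's -x wall. The side view agrees.

```bash
cat > m.py <<'E'
from h import *
def mask(im,col):
    h=cv2.cvtColor(im,cv2.COLOR_RGB2HSV); H,S,V=[h[...,i].astype(int) for i in range(3)]
    r={"blue":(100,125),"green":(45,85),"orange":(3,16)}[col]
    return (H>=r[0])&(H<=r[1])&(S>(150 if col!="green" else 110))&(V>50)
def comps(m,roi,amin=6):
    u0,v0,u1,v1=roi; k=np.zeros_like(m); k[v0:v1,u0:u1]=m[v0:v1,u0:u1]
    n,l,s,c=cv2.connectedComponentsWithStats(k.astype(np.uint8)); return [(s[i,4],c[i],l==i) for i in range(1,n) if s[i,4]>=amin]
E
python3 - <<'E'
from m import *
L={n:dict(np.load(n+"0.npz")) for n in("top","side")}
roi={"top":(165,120,470,270),"side":(250,60,460,320)}
for n in L:
    s=L[n]; P=cloud(s)
    for c in("blue","green","orange"):
        for a,ce,m in comps(mask(s["image"],c),roi[n]):
            print(n,c,a,np.round(ce,1),"cloud",np.round(np.median(P[m],0),4),"z10",np.round(plane(s,[ce],.015)[0],4))
    # heights
    if n=="top":
        for nm,(a,b,c_,d) in {"orange":(358,145,422,185),"blue":(372,222,440,252)}.items():
            Q=P[b:d,a:c_].reshape(-1,3); im=s["image"][b:d,a:c_].reshape(-1,3)
            print(nm,"z pct",np.round(np.percentile(Q[:,2],[1,25,50,75,90,97]),4))
            k=(Q[:,2]>.009)&(Q[:,2]<.03); Q=Q[k]; 
            print(len(Q)); mu=np.median(Q,0)
            _,_,vt=np.linalg.svd(Q[:,:2]-Q[:,:2].mean(0)); t=(Q[:,:2]-Q[:,:2].mean(0))@vt[0]
            print(Q.mean(0),vt[0],np.percentile(t,[0,2,98,100]))
        Q=P[120:245,165:300].reshape(-1,3); k=(Q[:,2]>.045)&(Q[:,2]<.055)
        r=cv2.minAreaRect((Q[k][:,:2]*1000).astype(np.float32)); print("rim rect",r,cv2.boxPoints(r))
    big=cv2.resize(s["image"][120:270,165:465] if n=="top" else s["image"][60:240,240:420],None,fx=2.6,fy=2.6,interpolation=cv2.INTER_CUBIC)
    cv2.imwrite("pics/%s0c.png"%n,big[:,:,::-1])
E
```

```text
top blue 140 [337. 194.] cloud [ 0.5042 -0.1095  0.1471] z10 [ 0.539  -0.1185  0.015 ]
top blue 101 [282.4 187.1] cloud [0.5706 0.0459 0.0081] z10 [0.5711 0.0469 0.015 ]
top blue 55 [384.2 231.1] cloud [ 0.4158 -0.2505  0.0183] z10 [ 0.4163 -0.2512  0.015 ]
top green 139 [276.4 202.2] cloud [0.5213 0.0647 0.0419] z10 [0.5251 0.067  0.015 ]
top orange 59 [410.6 158.1] cloud [ 0.6386 -0.3546  0.0185] z10 [ 0.6396 -0.3552  0.015 ]
top orange 109 [273.9 219.4] cloud [0.4723 0.077  0.0082] z10 [0.4723 0.0767 0.015 ]
orange z pct [-0.0069 -0.0022 -0.0001  0.0029  0.0179  0.0497]
269
[ 0.61904678 -0.292502    0.01604171] [ 0.30869838 -0.95115998] [-0.09118595 -0.08279514  0.07957037  0.08775796]
blue z pct [-0.0065 -0.0023 -0.0001  0.0026  0.0146  0.0192]
296
[ 0.39454955 -0.3151792   0.0159754 ] [-0.32502628 -0.94570499] [-0.08437923 -0.07999144  0.08228328  0.08466747]
rim rect ((546.66748046875, 138.00865173339844), (209.9171600341797, 201.63998413085938), 72.96705627441406) [[419.52518   67.18627 ]
 [612.32056    8.121574]
 [673.8098   208.83102 ]
 [481.0144   267.89572 ]]
side blue 4873 [417.9  86. ] cloud [ 1.6022  0.6777 -0.3904] z10 [1.1323 0.2671 0.015 ]
side blue 17 [392.7 101.2] cloud [ 1.6079  0.9087 -0.5695] z10 [0.988  0.2448 0.015 ]
side blue 10 [457.8 139.3] cloud [ 1.603   0.4081 -0.5335] z10 [ 1.0089 -0.0603  0.015 ]
side blue 15 [345.8 165.4] cloud [ 0.5091 -0.1088  0.1845] z10 [0.6319 0.0542 0.015 ]
side blue 79 [344.9 178.7] cloud [ 0.5012 -0.116   0.1469] z10 [0.5918 0.0049 0.015 ]
side blue 43 [349.7 256.9] cloud [ 0.4147 -0.2535  0.0192] z10 [ 0.4172 -0.2505  0.015 ]
side green 44 [314.2 167.3] cloud [0.5216 0.0647 0.0554] z10 [0.5474 0.1062 0.015 ]
side orange 92 [440.2 244. ] cloud [ 0.6341 -0.3588  0.0181] z10 [ 0.637  -0.3579  0.015 ]
```

View pics/top0c.png

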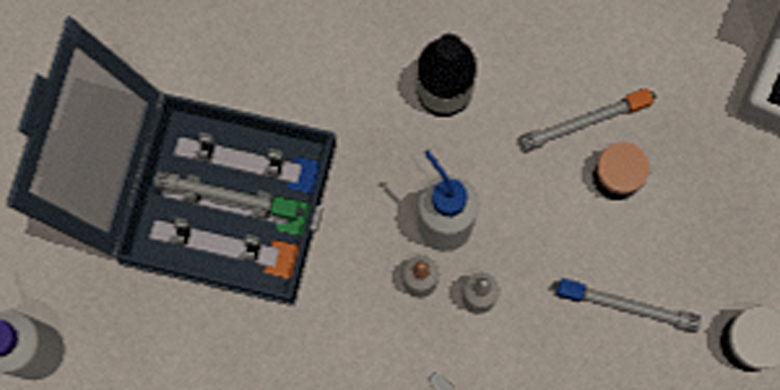

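The 2.6x crop shows the lid open at left, the blue and orange rails empty, and the green tool lying on its clips. The peach jar (622,168) sits beside the orange tool's coupling half, and the white jar is beyond the blue tool's head. Next I'll measure the clips and the clearance to the jars.

```bash
python3 - <<'E'
from m import *
L={n:dict(np.load(n+"0.npz")) for n in("top","side")}
c0=np.array([.5467,.138]); psi=np.deg2rad(73.2); X=np.array([np.cos(psi),np.sin(psi)]); Y=np.array([-X[1],X[0]])
for n in L:
    P=cloud(L[n]).reshape(-1,3); d=P[:,:2]-c0; a=np.c_[d@X,d@Y,P[:,2]]*1000
    for nm,y in(("blue",-52),("green",0),("orange",52)):
        for x in(-42,42):
            k=(abs(a[:,0]-x)<16)&(abs(a[:,1]-y)<22)&(a[:,2]>30)&(a[:,2]<62)
            q=a[k]
            if len(q)>3: print(n,nm,x,len(q),"mean",q.mean(0).round(1),"x rng",np.percentile(q[:,0],[5,95]).round(1),"y rng",np.percentile(q[:,1],[5,95]).round(1))
    k=(abs(a[:,1])<12)&(a[:,2]>40)&(a[:,2]<70)&(abs(a[:,0])<97); q=a[k]
    if len(q): print(n,"green tool",q.mean(0).round(1),np.percentile(q[:,0],[1,99]).round(1), "yaw slope",np.polyfit(q[:,0],q[:,1],1).round(3))
    for s_,lo in((-1,'x-'),(1,'x+')):
        k=(abs(a[:,1])<90)&(a[:,2]>44)&(a[:,2]<54)&(abs(a[:,0]-s_*103)<12); print(n,lo,np.percentile(a[k][:,0],[3,50,97]).round(1))
    k=(abs(a[:,0])<90)&(a[:,2]>44)&(a[:,2]<54)&(abs(abs(a[:,1])-97)<9); q=a[k]; print("y walls",[np.percentile(q[q[:,1]*w>0][:,1],[3,50,97]).round(1) for w in(-1,1)])
    k=(a[:,0]>95)&(a[:,0]<160)&(abs(a[:,1])<110)&(a[:,2]>60)&(a[:,2]<280); q=a[k]
    if len(q): 
        p=np.polyfit(q[:,2],q[:,0],1); print("lid lean",p,"zmax",np.percentile(q[:,2],99.5), "angle",np.pi/2+np.arctan(p[0]))
# objects above bench
P=cloud(L["top"])
for nm,(u,v,w,h,zlo,zhi) in {"peach":(404,185,16,16,.043,.06),"white":(455,250,18,18,.048,.065)}.items():
    Q=P[v-h:v+h,u-w:u+w].reshape(-1,3); Q=Q[(Q[:,2]>zlo)&(Q[:,2]<zhi)]; print(nm,len(Q),(Q.min(0)+Q.max(0))/2,np.ptp(Q,0))
Q=P[120:270,290:365].reshape(-1,3); Q=Q[Q[:,2]>.06]; print("bottles bbox",Q.min(0),Q.max(0))
E
```

```text
top blue -42 29 mean [-43.8 -53.3  41.5] x rng [-50.  -38.1] y rng [-63.8 -40.1]
top blue 42 30 mean [ 39.5 -53.3  41.4] x rng [33.3 46.7] y rng [-63.9 -39.9]
top green -42 73 mean [-43.1   1.2  47.5] x rng [-56.3 -29.5] y rng [-10.2  11.6]
top green 42 78 mean [42.   1.3 48.1] x rng [29.  55.9] y rng [-10.8  12.2]
top orange -42 31 mean [-43.7  51.6  41.8] x rng [-50.  -37.1] y rng [39.7 64.3]
top orange 42 28 mean [39.5 50.9 41.3] x rng [34.1 45.8] y rng [39.8 64.3]
top green tool [-5.1  1.  50.7] [-89.   95.7] yaw slope [-1.00e-03  1.04e+00]
top x- [-104.7 -102.2  -99.1]
top x+ [ 95.6  99.1 103.9]
y walls [array([-99.8, -96.7, -94.1]), array([ 94.8,  97.9, 100.3])]
lid lean [ 0.27779585 87.93360051] zmax 259.7214209371269 angle 1.8417599562310725
side blue -42 26 mean [-46.6 -49.2  39.9] x rng [-52.7 -38.5] y rng [-62.2 -38.1]
side blue 42 25 mean [ 36.6 -49.7  39.9] x rng [29.9 43.8] y rng [-62.  -38.5]
side green -42 45 mean [-40.9   3.5  47.4] x rng [-51.3 -27.9] y rng [-10.   13.3]
side green 42 53 mean [42.7  3.1 47.9] x rng [30.1 56.9] y rng [-10.2  12.7]
side orange -42 24 mean [-46.6  53.6  41.3] x rng [-52.6 -38.6] y rng [40.7 66.1]
side orange 42 27 mean [38.  52.9 39.7] x rng [29.2 47.1] y rng [41.8 65.7]
side green tool [-7.9  2.5 50.7] [-92.6  96.5] yaw slope [-0.009  2.387]
side x- [-109.7 -104.8  -96.3]
side x+ [ 91.8  98.9 107.2]
y walls [array([-99.3, -94.8, -92.4]), array([ 96.4,  99.5, 102. ])]
lid lean [ 0.26108351 89.49761009] zmax 263.7380737036426 angle 1.8261790231839643
peach 302 [ 0.54956369 -0.32084343  0.04935555] [0.05793284 0.05890296 0.01253695]
white 457 [ 0.34405627 -0.45077609  0.05487743] [0.06748687 0.06820676 0.01345896]
bottles bbox [ 0.21858408 -0.16294108  0.06002676] [ 0.69855268 -0.04142435  1.3264929 ]
```

```bash
cat > plan.py <<'E'
from h import *
def plan(wps,start=None):
    """wps: (x,y,z,rpy or yaw, jaw, nrows); prints calls, rows linear from start pose"""
    s=manip.read_state(); p,r=(np.array(s["tool_pos"]),R.from_euler("xyz",s["tool_rot"])) if start is None else start
    for x,y,z,o,jaw,n in wps:
        t=np.array([x,y,z]); ro=R.from_euler("xyz",[np.pi,0,o] if np.isscalar(o) else o)
        while n>0:
            k=min(5,n); rows=[]; dv=(r.inv()*ro).as_rotvec(); dp=r.inv().apply(t-p)*1000
            for i in range(1,k+1): rows.append([jaw]+[round(float(q)) for q in dp*i/n]+[round(float(q),2) for q in dv*i/n])
            print(rows)
            f=rows[-1]; p=p+r.apply(np.array(f[1:4])/1000); r=r*R.from_rotvec(f[4:]); n-=k
    print("end",p.round(4),r.as_euler("xyz").round(3))
E
python3 - <<'E'
from plan import *
plan([(.37,.14,.285,2.35,40,12),(.617,-.287,.25,1.886,40,13),(.617,-.287,.06,1.886,40,5)])
s=dict(np.load("top0.npz")); X=np.array([np.cos(1.2776),np.sin(1.2776)])
for nm,uv,z in(("head end",(225.4,190.4),.05),("coup start",(270.8,199.6),.05)):
    q=plane(s,[uv],z)[0][:2]; print(nm,q,(q-[.546,.136])@X)
E
```

```text
[[40, -25, -23, -5, -0.0, 0.0, 0.04], [40, -51, -46, -9, -0.0, 0.0, 0.08], [40, -76, -68, -14, -0.0, 0.0, 0.12], [40, -102, -91, -18, -0.0, 0.0, 0.15], [40, -127, -114, -23, -0.0, 0.0, 0.19]]
[[40, -29, -18, -4, -0.0, 0.0, 0.04], [40, -59, -35, -9, -0.0, 0.0, 0.08], [40, -88, -53, -13, -0.0, 0.0, 0.12], [40, -117, -70, -18, -0.0, 0.0, 0.16], [40, -147, -88, -22, -0.0, 0.0, 0.2]]
[[40, -32, -11, -5, -0.0, 0.0, 0.04], [40, -64, -22, -9, -0.0, 0.0, 0.07]]
[[40, -37, -10, 3, -0.0, 0.0, 0.04], [40, -73, -20, 5, -0.0, 0.0, 0.07], [40, -110, -29, 8, -0.0, 0.0, 0.11], [40, -147, -39, 11, -0.0, 0.0, 0.14], [40, -183, -49, 14, -0.0, 0.0, 0.18]]
[[40, -38, -3, 3, -0.0, 0.0, 0.04], [40, -76, -6, 5, -0.0, 0.0, 0.07], [40, -114, -9, 8, -0.0, 0.0, 0.11], [40, -152, -12, 11, -0.0, 0.0, 0.14], [40, -189, -15, 13, -0.0, 0.0, 0.18]]
[[40, -38, 4, 3, -0.0, 0.0, 0.04], [40, -76, 8, 6, -0.0, 0.0, 0.07], [40, -114, 12, 8, -0.0, 0.0, 0.11]]
[[40, 0, 0, 38, -0.0, 0.0, -0.0], [40, 0, 0, 76, -0.0, 0.0, -0.0], [40, 0, 0, 114, -0.0, 0.0, -0.0], [40, 0, 0, 152, -0.0, 0.0, -0.0], [40, 0, 0, 190, -0.0, 0.0, -0.0]]
end [ 0.6173 -0.2873  0.0603] [-3.140e+00  2.000e-03  1.885e+00]
head end [0.56219865 0.21377293] 0.07913559782937184
coup start [0.52574458 0.08039769] -0.05908357377071838
```

Request:
move_arm:
  rows:
    - [40,-25,-23,-5,0,0,0.04]
    - [40,-51,-46,-9,0,0,0.08]
    - [40,-76,-68,-14,0,0,0.12]
    - [40,-102,-91,-18,0,0,0.15]
    - [40,-127,-114,-23,0,0,0.19]

```text
time_s: 0.52
tool_pos: [0.2524, 0.3469, 0.2537]
tool_rot: [-3.14, -0.0, 2.624]
contact_force: [0.5, 1.0, 0.1]
finger_gap: 0.47
gripper_force: 0.0
```

Request:
move_arm:
  rows:
    - [40,-29,-18,-4,0,0,0.04]
    - [40,-59,-35,-9,0,0,0.08]
    - [40,-88,-53,-13,0,0,0.12]
    - [40,-117,-70,-18,0,0,0.16]
    - [40,-147,-88,-22,0,0,0.2]

```text
time_s: 0.93
tool_pos: [0.3368, 0.1979, 0.2763]
tool_rot: [-3.142, -0.0, 2.423]
contact_force: [1.7, -0.4, -0.1]
finger_gap: 0.467
gripper_force: 0.0
```

Request:
move_arm:
  rows:
    - [40,-32,-11,-5,0,0,0.04]
    - [40,-64,-22,-9,0,0,0.07]

```text
time_s: 1.1
tool_pos: [0.3706, 0.1391, 0.2853]
tool_rot: [-3.142, -0.0, 2.353]
contact_force: [0.7, 1.1, -0.6]
finger_gap: 0.471
gripper_force: 0.0
```

Request:
move_arm:
  rows:
    - [40,-37,-10,3,0,0,0.04]
    - [40,-73,-20,5,0,0,0.07]
    - [40,-110,-29,8,0,0,0.11]
    - [40,-147,-39,11,0,0,0.14]
    - [40,-183,-49,14,0,0,0.18]

```text
time_s: 1.52
tool_pos: [0.4653, -0.0254, 0.2707]
tool_rot: [-3.141, -0.0, 2.173]
contact_force: [0.5, 0.5, -0.5]
finger_gap: 0.467
gripper_force: 0.0
```

Request:
move_arm:
  rows:
    - [40,-38,-3,3,0,0,0.04]
    - [40,-76,-6,5,0,0,0.07]
    - [40,-114,-9,8,0,0,0.11]
    - [40,-152,-12,11,0,0,0.14]
    - [40,-189,-15,13,0,0,0.18]

```text
time_s: 1.93
tool_pos: [0.5602, -0.1894, 0.2571]
tool_rot: [-3.141, -0.001, 1.993]
contact_force: [0.4, 1.2, 0.3]
finger_gap: 0.47
gripper_force: 0.0
```

Request:
move_arm:
  rows:
    - [40,-38,4,3,0,0,0.04]
    - [40,-76,8,6,0,0,0.07]
    - [40,-114,12,8,0,0,0.11]
    - [40,-114,12,8,0,0,0.11]

```text
time_s: 2.27
tool_pos: [0.6192, -0.2931, 0.2408]
tool_rot: [-3.135, -0.004, 1.878]
contact_force: [-0.7, 1.2, -2.1]
finger_gap: 0.467
gripper_force: 0.0
```

Request:
move_arm:
  rows:
    - [40,0,0,38,0,0,0]
    - [40,0,0,76,0,0,0]
    - [40,0,0,114,0,0,0]
    - [40,0,0,152,0,0,0]
    - [40,0,0,185,0,0,0]

```text
time_s: 2.68
tool_pos: [0.6162, -0.2856, 0.0615]
tool_rot: [-3.139, -0.003, 1.885]
contact_force: [-0.2, -0.8, -0.4]
finger_gap: 0.468
gripper_force: 0.0
```

Request:
move_arm:
  rows:
    - [40,0,0,5,0,0,0]
    - [40,0,0,5,0,0,0]
    - [40,0,0,5,0,0,0]

```text
time_s: 2.93
tool_pos: [0.618, -0.2866, 0.0614]
tool_rot: [3.141, 0.001, 1.885]
contact_force: [-0.4, -1.2, 0.5]
finger_gap: 0.471
gripper_force: 0.0
```

```bash
python3 - <<'E'
from m import *
st(); a=snapshot("side"); b=snapshot("top")
save(a,"s1.png")
i=np.vstack([cv2.resize(q["image"][y:y+100,x:x+200],(700,290) if 0 else (580,290),interpolation=cv2.INTER_CUBIC) for q,y,x in((a,185,340),(b,115,320))])
cv2.imwrite("pics/c1.png",i[:,:,::-1])
E
```

```text
2.93 [ 0.618  -0.2866  0.0614] [3.141e+00 1.000e-03 1.885e+00] [-0.4 -1.2  0.5] 0.4712913958930884 0.0
```

View pics/c1.png

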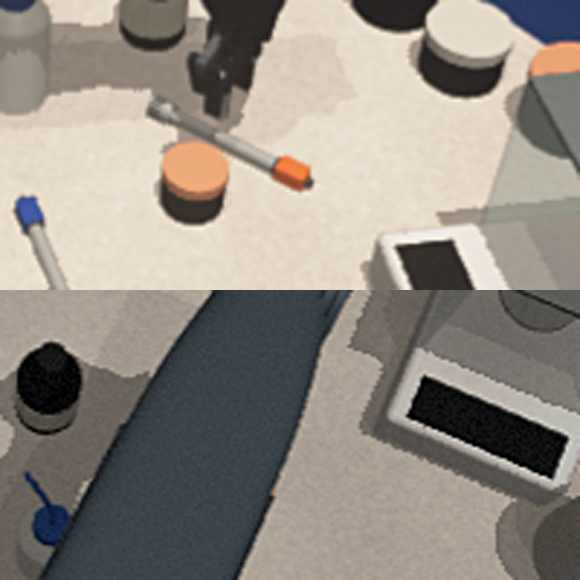

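The side crop shows the fingers above the middle of the orange tool, clear of the jar. Descending to grip it.

Request:
move_arm:
  rows:
    - [40,0,0,20,0,0,0]
    - [40,0,0,38,0,0,0]
    - [40,0,0,50,0,0,0]
    - [40,0,0,57,0,0,0]
    - [40,0,0,57,0,0,0]

```text
time_s: 3.45
tool_pos: [0.6185, -0.2869, 0.0042]
tool_rot: [3.14, 0.001, 1.885]
contact_force: [0.3, 0.5, 0.1]
finger_gap: 0.47
gripper_force: 0.0
```

Request:
move_arm:
  rows:
    - [5,0,0,0,0,0,0]
    - [5,0,0,0,0,0,0]
    - [5,0,0,0,0,0,0]
    - [5,0,0,0,0,0,0]
    - [5,0,0,0,0,0,0]
  squeeze: 80

```text
time_s: 3.87
tool_pos: [0.6185, -0.2871, 0.005]
tool_rot: [3.14, 0.002, 1.885]
contact_force: [-1.6, 0.7, 4.5]
finger_gap: 0.126
gripper_force: 78.4
```

Request:
move_arm:
  rows:
    - [5,0,0,-6,0,0,0]
    - [5,0,0,-14,0,0,0]
    - [5,0,0,-30,0,0,0]
    - [5,0,0,-50,0,0,0]
    - [5,0,0,-50,0,0,0]

```text
time_s: 4.28
tool_pos: [0.6199, -0.2878, 0.0578]
tool_rot: [3.137, 0.005, 1.885]
contact_force: [1.4, -1.1, -0.6]
finger_gap: 0.124
gripper_force: 78.3
```

```bash
python3 - <<'E'
from m import *
st(); a=snapshot("side")
cv2.imwrite("pics/c2.png",cv2.resize(a["image"][170:270,340:480],(770,550),interpolation=cv2.INTER_CUBIC)[:,:,::-1])
for ar,ce,m in comps(mask(a["image"],"orange"),(425,200,470,265)): 
    P=cloud(a)[m]; print(ar,ce,np.median(P,0),plane(a,[ce],.0605))
E
```

```text
4.28 [ 0.6199 -0.2878  0.0578] [3.137 0.005 1.885] [ 1.4 -1.1 -0.6] 0.12392201993596252 78.25690269470215
96 [443.30208333 230.47916667] [ 0.63536552 -0.35994417  0.07103582] [[ 0.64380187 -0.35460035  0.0605    ]]
```

View pics/c2.png

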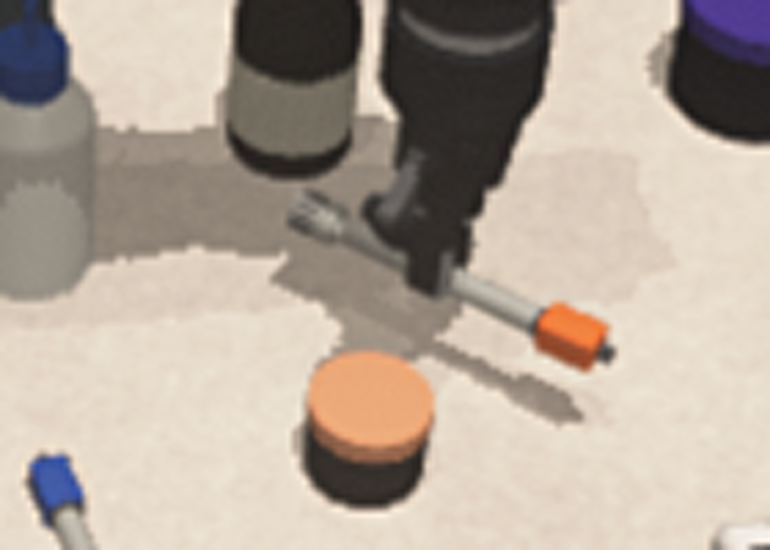

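The crop shows the orange tool held level and clear of the jar. Carrying it over to the orange rail.

```bash
python3 - <<'E'
from plan import *
plan([(.62,-.288,.245,1.886,5,5),(.4962,.151,.255,1.2776,5,14),(.4962,.151,.08,1.2776,5,6)])
E
```

```text
[[5, 0, 0, -38, 0.0, 0.0, -0.0], [5, -1, 0, -76, 0.0, 0.0, -0.0], [5, -1, 1, -113, 0.0, 0.0, -0.0], [5, -1, 1, -151, 0.0, 0.0, -0.0], [5, -1, 1, -189, 0.0, 0.0, -0.0]]
[[5, 33, 1, -1, 0.0, 0.0, 0.04], [5, 65, 3, -2, 0.0, 0.0, 0.09], [5, 98, 4, -2, 0.0, 0.0, 0.13], [5, 130, 5, -3, 0.0, 0.0, 0.17], [5, 163, 6, -4, 0.0, 0.0, 0.22]]
[[5, 32, -6, -1, 0.0, 0.0, 0.04], [5, 64, -12, -2, 0.0, 0.0, 0.09], [5, 96, -17, -3, 0.0, 0.0, 0.13], [5, 128, -23, -3, 0.0, 0.0, 0.17], [5, 160, -29, -4, 0.0, 0.0, 0.22]]
[[5, 30, -13, -1, 0.0, 0.0, 0.04], [5, 60, -25, -2, 0.0, 0.0, 0.08], [5, 90, -38, -3, 0.0, 0.0, 0.13], [5, 120, -51, -4, 0.01, 0.0, 0.17]]
[[5, 0, 0, 29, -0.0, 0.0, -0.0], [5, 0, 0, 58, -0.0, 0.0, -0.0], [5, 0, 1, 88, -0.0, 0.0, -0.0], [5, 0, 1, 117, -0.0, 0.0, -0.0], [5, 0, 1, 146, -0.0, 0.0, -0.0]]
[[5, 0, 0, 29, -0.0, 0.0, -0.0]]
end [0.4958 0.1508 0.0804] [-3.137e+00  2.000e-03  1.275e+00]
```

Request:
move_arm:
  rows:
    - [5,0,0,-38,0,0,0]
    - [5,0,0,-76,0,0,0]
    - [5,0,0,-113,0,0,0]
    - [5,0,0,-151,0,0,0]
    - [5,0,0,-189,0,0,0]

```text
time_s: 4.75
tool_pos: [0.617, -0.2861, 0.2419]
tool_rot: [-3.14, -0.002, 1.885]
contact_force: [1.1, -0.5, -2.1]
finger_gap: 0.125
gripper_force: 78.3
```

Request:
move_arm:
  rows:
    - [5,33,1,-1,0,0,0.04]
    - [5,65,3,-2,0,0,0.09]
    - [5,98,4,-2,0,0,0.13]
    - [5,130,5,-3,0,0,0.17]
    - [5,163,6,-4,0,0,0.22]

```text
time_s: 5.17
tool_pos: [0.5722, -0.1284, 0.2443]
tool_rot: [-3.139, -0.001, 1.662]
contact_force: [0.1, -0.2, -2.5]
finger_gap: 0.125
gripper_force: 78.4
```

Request:
move_arm:
  rows:
    - [5,32,-6,-1,0,0,0.04]
    - [5,64,-12,-2,0,0,0.09]
    - [5,96,-17,-3,0,0,0.13]
    - [5,128,-23,-3,0,0,0.17]
    - [5,160,-29,-4,0,0,0.22]

```text
time_s: 5.58
tool_pos: [0.528, 0.0284, 0.2485]
tool_rot: [-3.139, 0.0, 1.442]
contact_force: [-0.1, 1.0, -2.8]
finger_gap: 0.123
gripper_force: 78.4
```

Request:
move_arm:
  rows:
    - [5,30,-13,-1,0,0,0.04]
    - [5,60,-25,-2,0,0,0.08]
    - [5,90,-38,-3,0,0,0.13]
    - [5,120,-51,-4,0,0,0.17]
    - [5,120,-51,-4,0,0,0.17]

```text
time_s: 6.0
tool_pos: [0.4913, 0.1575, 0.2532]
tool_rot: [-3.138, -0.003, 1.28]
contact_force: [0.2, -0.4, -2.2]
finger_gap: 0.125
gripper_force: 78.5
```

Request:
move_arm:
  rows:
    - [5,0,0,29,0,0,0]
    - [5,0,0,58,0,0,0]
    - [5,0,0,88,0,0,0]
    - [5,0,0,117,0,0,0]
    - [5,0,0,146,0,0,0]

```text
time_s: 6.42
tool_pos: [0.4928, 0.152, 0.1054]
tool_rot: [-3.14, 0.001, 1.275]
contact_force: [0.3, -0.0, -1.8]
finger_gap: 0.125
gripper_force: 78.5
```

Request:
move_arm:
  rows:
    - [5,0,0,20,0,0,0]
    - [5,0,0,29,0,0,0]
    - [5,0,0,29,0,0,0]
    - [5,0,0,29,0,0,0]

```text
time_s: 6.75
tool_pos: [0.4933, 0.1521, 0.0789]
tool_rot: [-3.141, 0.001, 1.275]
contact_force: [0.5, 0.3, -1.9]
finger_gap: 0.122
gripper_force: 78.5
```

```bash
python3 - <<'E'
from plan import *
st(); a=snapshot("side"); b=snapshot("top")
i=np.vstack([cv2.resize(q["image"][y:y+100,x:x+200],(580,290),interpolation=cv2.INTER_CUBIC) for q,y,x in((a,110,240),(b,140,180))])
cv2.imwrite("pics/c3.png",i[:,:,::-1])
plan([(.4962,.151,.08,1.2776,5,1)])
E
```

```text
6.75 [0.4933 0.1521 0.0789] [-3.141e+00  1.000e-03  1.275e+00] [ 0.5  0.3 -1.9] 0.12240923794952316 78.5178816318512
[[5, -1, 1, 1, 0.0, -0.0, -0.0]]
end [0.4958 0.1512 0.0801] [ 3.139e+00 -1.000e-03  1.275e+00]
```

View pics/c3.png

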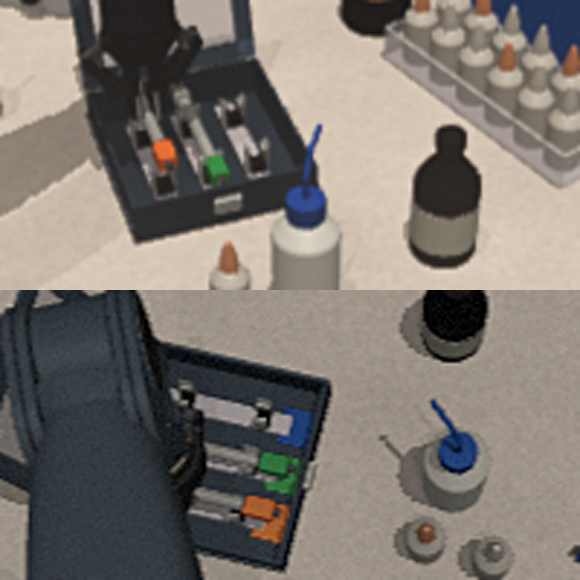

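The tool sits in line over the orange rail, coupling over the pad (top crop 259,505). I'll check its placing numerically before pressing.

```bash
cat > chk.py <<'E'
from m import *
c0=np.array([.546,.136]); psi=1.2776; X=np.array([np.cos(psi),np.sin(psi)]); Y=np.array([-X[1],X[0]])
def chk(col,zlo,zhi):
    for n in("top","side"):
        s=snapshot(n); P=cloud(s); k=mask(s["image"],col)&(P[...,2]>zlo)&(P[...,2]<zhi); q=P[k]; d=q[:,:2]-c0
        k=(abs(d@X)<.15)&(abs(d@Y)<.12); q=q[k]; d=d[k]
        if len(q)<4: print(n,col,"none"); continue
        print(n,col,len(q),"x",np.percentile(d@X*1000,[3,50,97]).round(1),"y",np.percentile(d@Y*1000,[3,50,97]).round(1),"z",np.percentile(q[:,2]*1000,[10,50,90]).round(1))
E
python3 - <<'E'
from chk import *
chk("orange",.065,.12); chk("green",.035,.1); s=st()
d=np.array(s["tool_pos"])[:2]-c0; print(d@X*1000,d@Y*1000)
E
```

```text
top orange 82 x [-85.8 -71.6 -56.9] y [45.3 55.9 63.9] z [86.8 94.  96.5]
side orange 58 x [-88.8 -78.5 -58.8] y [45.7 56.2 64.3] z [88.  94.4 97.9]
top green 72 x [-83.4 -69.5 -54.8] y [-8.7  1.3  9.9] z [50.  53.5 57.2]
side green 45 x [-85.8 -74.9 -56.8] y [-7.4  2.5 10.4] z [50.  53.5 58. ]
7.05 [0.4949 0.1526 0.081 ] [ 3.139e+00 -1.000e-03  1.275e+00] [ 0.3  0.2 -1.9] 0.12022004724630861 78.51227760314941
1.1092047317471458 53.68840384007305
```

Request:
move_arm:
  rows:
    - [5,0,2,10,0,0,0]
    - [5,0,2,22,0,0,0]
    - [5,0,2,32,0,0,0]
    - [5,0,2,37,0,0,0]
    - [5,0,2,38,0,0,0]

```text
time_s: 7.47
tool_pos: [0.4958, 0.1515, 0.0401]
tool_rot: [3.141, 0.001, 1.275]
contact_force: [2.0, -0.5, -1.0]
finger_gap: 0.12
gripper_force: 78.6
```

Request:
move_arm:
  rows:
    - [5,0,0,1,0,0,0]
    - [5,0,0,2,0,0,0]
    - [5,0,0,3,0,0,0]
    - [5,0,0,4,0,0,0]
    - [5,0,0,5,0,0,0]

```text
time_s: 7.88
tool_pos: [0.4965, 0.152, 0.0385]
tool_rot: [3.139, -0.001, 1.275]
contact_force: [-1.1, -1.7, 9.6]
finger_gap: 0.125
gripper_force: 79.6
```

Request:
move_arm:
  rows:
    - [5,0,0,1,0,0,0]
    - [5,0,0,2,0,0,0]
    - [5,0,0,3,0,0,0]
    - [5,0,0,4,0,0,0]
    - [5,0,0,5,0,0,0]

```text
time_s: 8.3
tool_pos: [0.4965, 0.1525, 0.0332]
tool_rot: [3.14, -0.002, 1.275]
contact_force: [0.3, 0.1, 2.2]
finger_gap: 0.127
gripper_force: 79.0
```

Request:
move_arm:
  rows:
    - [5,0,0,1,0,0,0]
    - [5,0,0,2,0,0,0]
    - [5,0,0,3,0,0,0]
    - [5,0,0,4,0,0,0]
    - [5,0,0,5,0,0,0]

```text
time_s: 8.72
tool_pos: [0.4962, 0.1519, 0.0287]
tool_rot: [3.14, -0.0, 1.275]
contact_force: [-4.6, -1.4, 16.6]
finger_gap: 0.123
gripper_force: 80.3
```

Request:
move_arm:
  rows:
    - [5,0,0,1,0,0,0]
    - [5,0,0,1,0,0,0]
    - [5,0,0,1,0,0,0]

```text
time_s: 8.97
tool_pos: [0.4962, 0.1518, 0.0286]
tool_rot: [3.14, -0.0, 1.275]
contact_force: [-4.1, -1.5, 15.9]
finger_gap: 0.127
gripper_force: 80.6
```

Request:
move_arm:
  rows:
    - [28,0,0,-1,0,0,0]
    - [28,0,0,-1,0,0,0]
    - [28,0,0,-1,0,0,0]
    - [28,0,0,-1,0,0,0]
    - [28,0,0,-1,0,0,0]

```text
time_s: 9.38
tool_pos: [0.4946, 0.1517, 0.0253]
tool_rot: [-3.14, 0.001, 1.275]
contact_force: [-0.4, 0.9, 0.7]
finger_gap: 0.329
gripper_force: 0.0
```

Request:
move_arm:
  rows:
    - [28,0,0,-5,0,0,0]
    - [28,0,0,-20,0,0,0]
    - [28,0,0,-40,0,0,0]
    - [28,0,0,-60,0,0,0]
    - [28,0,0,-60,0,0,0]

```text
time_s: 9.8
tool_pos: [0.4986, 0.1524, 0.0911]
tool_rot: [3.135, -0.004, 1.275]
contact_force: [0.7, 0.6, 0.7]
finger_gap: 0.328
gripper_force: 0.0
```

```bash
python3 - <<'E'
from chk import *
from plan import plan
chk("orange",.028,.12); chk("green",.035,.1); st()
g=c0+.001*X+.001*Y; print(g)
plan([(*g,.085,1.2776,28,2)])
E
```

```text
top orange 71 x [-85.3 -71.9 -57.6] y [43.7 53.4 62.2] z [39.1 42.5 46.3]
side orange 46 x [-89.3 -74.1 -59.9] y [44.1 54.5 63.6] z [40.  43.3 46.4]
top green 71 x [-83.3 -68.9 -55. ] y [-8.8  0.9  9.8] z [49.5 53.8 57.1]
side green 44 x [-85.7 -75.1 -60.2] y [-7.  3. 11.] z [50.7 55.2 57.5]
10.0 [0.4948 0.1517 0.0853] [-3.140e+00  1.000e-03  1.275e+00] [ 1.1  0.3 -0. ] 0.3276192760159962 0.0
[0.54533169 0.13724634]
[[28, 0, 26, 0, -0.0, 0.0, -0.0], [28, 1, 53, 0, -0.0, 0.0, -0.0]]
end [0.5458 0.1372 0.0852] [-3.140e+00  1.000e-03  1.275e+00]
```

Orange is home, its coupling top at 43 mm where 44 mm is expected. Green is next.

Request:
move_arm:
  rows:
    - [28,0,26,0,0,0,0]
    - [28,1,52,0,0,0,0]
    - [28,1,52,0,0,0,0]
    - [28,1,52,0,0,0,0]

```text
time_s: 10.33
tool_pos: [0.545, 0.137, 0.0842]
tool_rot: [-3.138, 0.001, 1.274]
contact_force: [-1.2, 0.7, -0.4]
finger_gap: 0.329
gripper_force: 0.0
```

Request:
move_arm:
  rows:
    - [28,0,0,16,0,0,0]
    - [28,0,0,32,0,0,0]
    - [28,0,0,44,0,0,0]
    - [28,0,0,52,0,0,0]
    - [28,0,0,52,0,0,0]

```text
time_s: 10.75
tool_pos: [0.5426, 0.1375, 0.0312]
tool_rot: [-3.136, 0.002, 1.275]
contact_force: [0.1, -0.5, 0.2]
finger_gap: 0.327
gripper_force: 0.0
```

Request:
move_arm:
  rows:
    - [5,0,0,0,0,0,0]
    - [5,0,0,0,0,0,0]
    - [5,0,0,0,0,0,0]
    - [5,0,0,0,0,0,0]

```text
time_s: 11.08
tool_pos: [0.5459, 0.1377, 0.035]
tool_rot: [3.141, -0.001, 1.275]
contact_force: [0.2, 0.1, -1.3]
finger_gap: 0.128
gripper_force: 78.1
```

Request:
move_arm:
  rows:
    - [5,0,0,1,0,0,0]
    - [5,0,0,2,0,0,0]
    - [5,0,0,3,0,0,0]
    - [5,0,0,4,0,0,0]
    - [5,0,0,5,0,0,0]

```text
time_s: 11.5
tool_pos: [0.5468, 0.1379, 0.0321]
tool_rot: [3.139, -0.002, 1.275]
contact_force: [-3.3, 0.7, 10.6]
finger_gap: 0.131
gripper_force: 79.6
```

Request:
move_arm:
  rows:
    - [5,0,0,1,0,0,0]
    - [5,0,0,2,0,0,0]
    - [5,0,0,3,0,0,0]
    - [5,0,0,4,0,0,0]
    - [5,0,0,5,0,0,0]

```text
time_s: 11.92
tool_pos: [0.5466, 0.1382, 0.0261]
tool_rot: [3.14, -0.002, 1.275]
contact_force: [-0.1, -0.2, 0.9]
finger_gap: 0.13
gripper_force: 78.4
```

Request:
move_arm:
  rows:
    - [5,0,0,1,0,0,0]
    - [5,0,0,2,0,0,0]
    - [5,0,0,3,0,0,0]
    - [5,0,0,4,0,0,0]
    - [5,0,0,4,0,0,0]

```text
time_s: 12.33
tool_pos: [0.5463, 0.1376, 0.0226]
tool_rot: [3.14, -0.0, 1.275]
contact_force: [-4.1, -0.6, 10.3]
finger_gap: 0.131
gripper_force: 79.7
```

Request:
move_arm:
  rows:
    - [28,0,0,-1,0,0,0]
    - [28,0,0,-1,0,0,0]
    - [28,0,0,-1,0,0,0]
    - [28,0,0,-1,0,0,0]
    - [28,0,0,-1,0,0,0]

```text
time_s: 12.75
tool_pos: [0.545, 0.1375, 0.0205]
tool_rot: [-3.14, 0.001, 1.275]
contact_force: [0.4, -0.8, 0.4]
finger_gap: 0.329
gripper_force: 0.0
```

Request:
move_arm:
  rows:
    - [28,0,0,-5,0,0,0]
    - [28,0,0,-30,0,0,0]
    - [28,0,0,-65,0,0,0]
    - [28,0,0,-105,0,0,0]
    - [28,0,0,-145,0,0,0]

```text
time_s: 13.17
tool_pos: [0.5446, 0.1375, 0.1672]
tool_rot: [-3.14, 0.001, 1.275]
contact_force: [0.9, 0.4, 0.1]
finger_gap: 0.33
gripper_force: 0.0
```

```bash
python3 - <<'E'
from chk import *
from plan import plan
chk("orange",.028,.12); chk("green",.03,.1); st()
# blue tool recheck
s=snapshot("top"); P=cloud(s)
for a,ce,m in comps(mask(s["image"],"blue"),(370,220,440,255)): print(a,ce,plane(s,[ce],.015),np.median(P[m],0))
plan([(.40,-.10,.27,1.24,36,9),(.3927,-.3185,.20,1.24,36,6),(.3927,-.3185,.06,1.24,36,4)])
E
```

```text
top orange 73 x [-85.4 -72.  -57.9] y [43.9 53.8 62.3] z [39.1 42.6 45.8]
side orange 46 x [-86.  -74.6 -57.6] y [44.  54.2 63.5] z [39.3 42.7 45.5]
top green 68 x [-83.3 -68.9 -53.6] y [-7.6  1.2 10.2] z [38.6 43.  47.6]
side green 41 x [-84.7 -70.6 -57.3] y [-5.9  2.  10.9] z [39.4 42.8 46.4]
13.37 [0.5471 0.1378 0.1688] [ 3.137e+00 -2.000e-03  1.275e+00] [ 0.1  1.  -0.1] 0.3265993858609192 0.0
56 [384.08928571 231.08928571] [[ 0.41618277 -0.25100038  0.015     ]] [ 0.4159128  -0.25032139  0.01815988]
[[36, -30, -8, -12, 0.0, -0.0, 0.0], [36, -60, -16, -23, 0.0, -0.0, 0.01], [36, -90, -23, -35, 0.0, -0.0, 0.01], [36, -120, -31, -46, 0.0, -0.0, 0.02], [36, -150, -39, -58, 0.0, -0.0, 0.02]]
[[36, -30, -7, -11, 0.0, -0.0, 0.0], [36, -60, -14, -23, 0.0, -0.0, 0.01], [36, -90, -21, -34, 0.0, -0.0, 0.01], [36, -120, -29, -46, 0.0, -0.0, 0.01]]
[[36, -35, 11, 12, 0.0, -0.0, 0.0], [36, -70, 21, 23, 0.0, -0.0, 0.0], [36, -105, 32, 35, 0.0, -0.0, 0.0], [36, -140, 42, 47, 0.0, -0.0, 0.0], [36, -175, 53, 59, 0.0, -0.0, 0.0]]
[[36, -35, 10, 11, 0.0, -0.0, 0.0]]
[[36, 0, 0, 35, 0.0, -0.0, 0.0], [36, 0, 0, 70, 0.0, -0.0, 0.0], [36, 0, 0, 105, 0.0, -0.0, 0.0], [36, 0, 0, 140, 0.0, -0.0, 0.0]]
end [ 0.3924 -0.3186  0.0604] [ 3.141 -0.     1.245]
```

Green is home too, at the same height as orange. Now the blue tool.

Request:
move_arm:
  rows:
    - [36,-20,-5,-35,0,0,0]
    - [36,-40,-10,-60,0,0,0.01]
    - [36,-75,-19,-70,0,0,0.01]
    - [36,-110,-28,-80,0,0,0.02]
    - [36,-147,-38,-85,0,0,0.02]

```text
time_s: 13.83
tool_pos: [0.4652, 0.0074, 0.2504]
tool_rot: [-3.14, 0.0, 1.256]
contact_force: [0.7, -1.0, -0.0]
finger_gap: 0.422
gripper_force: 0.0
```

Request:
move_arm:
  rows:
    - [36,-30,-7,-5,0,0,0]
    - [36,-60,-14,-10,0,0,0.01]
    - [36,-90,-21,-14,0,0,0.01]
    - [36,-123,-30,-19,0,0,0.01]

```text
time_s: 14.17
tool_pos: [0.3979, -0.1, 0.2678]
tool_rot: [-3.137, -0.001, 1.246]
contact_force: [0.4, -1.2, 0.5]
finger_gap: 0.419
gripper_force: 0.0
```

Request:
move_arm:
  rows:
    - [36,-35,11,12,0,0,0]
    - [36,-70,21,23,0,0,0]
    - [36,-105,32,35,0,0,0]
    - [36,-140,42,47,0,0,0]
    - [36,-175,53,59,0,0,0]

```text
time_s: 14.58
tool_pos: [0.3922, -0.2831, 0.2082]
tool_rot: [-3.138, -0.002, 1.244]
contact_force: [0.3, 0.0, 0.3]
finger_gap: 0.421
gripper_force: 0.0
```

Request:
move_arm:
  rows:
    - [36,-35,10,11,0,0,0]
    - [36,-35,10,40,0,0,0]
    - [36,-35,10,80,0,0,0]
    - [36,-35,10,80,0,0,0]
    - [36,-35,10,80,0,0,0]

```text
time_s: 15.0
tool_pos: [0.3881, -0.3147, 0.1248]
tool_rot: [-3.129, -0.007, 1.244]
contact_force: [0.3, -1.0, 1.1]
finger_gap: 0.421
gripper_force: 0.0
```

```bash
python3 - <<'E'
from plan import *
st(); snapshot("side"); plan([(.3927,-.3185,.06,1.24,36,1)]); st()
E
```

```text
15.0 [ 0.3881 -0.3147  0.1248] [-3.129 -0.007  1.244] [ 0.3 -1.   1.1] 0.4205506777772837 0.0
[[36, -1, 2, 69, -0.0, -0.0, 0.0]]
end [ 0.3922 -0.3187  0.0604] [-3.137e+00 -2.000e-03  1.245e+00]
15.05 [ 0.3909 -0.3173  0.1294] [-3.137e+00 -2.000e-03  1.245e+00] [0.  0.2 0.7] 0.423816655292188 0.0
```

Request:
move_arm:
  rows:
    - [36,-1,1,35,0,0,0]
    - [36,-1,1,65,0,0,0]
    - [36,-1,1,90,0,0,0]
    - [36,-1,1,105,0,0,0]
    - [36,-1,1,105,0,0,0]

```text
time_s: 15.47
tool_pos: [0.3933, -0.3199, 0.0265]
tool_rot: [3.142, 0.0, 1.246]
contact_force: [-0.3, 1.4, -0.5]
finger_gap: 0.423
gripper_force: 0.0
```

Request:
move_arm:
  rows:
    - [36,0,0,8,0,0,0]
    - [36,0,0,15,0,0,0]
    - [36,0,0,19,0,0,0]
    - [36,0,0,20,0,0,0]

```text
time_s: 15.8
tool_pos: [0.3933, -0.3205, 0.0071]
tool_rot: [3.14, 0.001, 1.245]
contact_force: [0.3, 0.6, -0.7]
finger_gap: 0.417
gripper_force: 0.0
```

Request:
move_arm:
  rows:
    - [5,0,0,0,0,0,0]
    - [5,0,0,0,0,0,0]
    - [5,0,0,0,0,0,0]
    - [5,0,0,0,0,0,0]

```text
time_s: 16.13
tool_pos: [0.3931, -0.3203, 0.0072]
tool_rot: [3.14, 0.001, 1.245]
contact_force: [-0.1, 1.3, 3.3]
finger_gap: 0.122
gripper_force: 78.4
```

Request:
move_arm:
  rows:
    - [5,0,0,-6,0,0,0]
    - [5,0,0,-14,0,0,0]
    - [5,0,0,-30,0,0,0]
    - [5,0,0,-50,0,0,0]
    - [5,0,0,-50,0,0,0]

```text
time_s: 16.55
tool_pos: [0.3947, -0.3221, 0.0606]
tool_rot: [3.135, 0.003, 1.245]
contact_force: [0.1, -0.9, -1.3]
finger_gap: 0.123
gripper_force: 78.4
```

```bash
python3 - <<'E'
from m import *
from plan import plan
a=snapshot("side"); s=st()
for ar,ce,m in comps(mask(a["image"],"blue"),(335,220,370,275)): 
    P=cloud(a)[m]; print(ar,ce,np.median(P,0))
# lift and turn by +pi via increasing yaw (tool rz negative)
r=R.from_euler("xyz",s["tool_rot"]); p=np.array(s["tool_pos"])
y=s["tool_rot"][2]
plan([(*p[:2],.24,y,5,5),(.392,-.16,.265,y+1.0,5,9),(.45,-.02,.265,y+2.0,5,9),(.5958,.121,.265,4.4192,5,11),(.5958,.121,.082,4.4192,5,6)])
E
```

```text
16.6 [ 0.3943 -0.3217  0.0589] [3.137e+00 3.000e-03 1.245e+00] [ 0.6 -0.4 -2.1] 0.11954700606314615 78.37196230888367
[[5, 0, 0, -36, 0.0, 0.0, 0.0], [5, 0, 0, -72, 0.0, 0.0, 0.0], [5, 0, 1, -109, 0.0, 0.0, 0.0], [5, 0, 1, -145, 0.0, 0.0, 0.0], [5, 0, 1, -181, 0.01, 0.0, 0.0]]
[[5, 17, -6, -3, -0.0, 0.0, -0.11], [5, 34, -12, -6, -0.0, 0.0, -0.22], [5, 51, -18, -8, -0.0, 0.0, -0.33], [5, 67, -24, -11, -0.0, 0.0, -0.44], [5, 84, -30, -14, -0.0, 0.0, -0.56]]
[[5, 18, 4, -3, -0.0, -0.0, -0.11], [5, 35, 8, -6, -0.0, -0.0, -0.22], [5, 53, 12, -8, -0.0, -0.0, -0.33], [5, 70, 16, -11, -0.01, -0.0, -0.44]]
[[5, 8, 15, 0, 0.0, 0.0, -0.11], [5, 16, 29, 0, 0.0, 0.0, -0.22], [5, 25, 44, 0, 0.0, 0.0, -0.33], [5, 33, 59, 0, 0.0, 0.0, -0.44], [5, 41, 74, 0, 0.0, 0.0, -0.56]]
[[5, -1, 17, 0, 0.0, 0.0, -0.11], [5, -2, 33, 0, 0.0, 0.0, -0.22], [5, -3, 50, 0, 0.0, 0.0, -0.33], [5, -3, 67, 0, 0.0, 0.0, -0.44]]
[[5, -15, 11, 0, 0.0, 0.0, -0.11], [5, -29, 23, 0, 0.0, 0.0, -0.21], [5, -44, 34, 0, 0.0, 0.0, -0.32], [5, -58, 45, 1, 0.0, 0.0, -0.43], [5, -73, 57, 1, 0.0, 0.0, -0.53]]
[[5, -18, 2, 0, -0.0, 0.0, -0.11], [5, -36, 5, 0, -0.0, 0.0, -0.21], [5, -55, 7, 0, -0.0, 0.0, -0.32], [5, -73, 10, 0, -0.0, 0.0, -0.43], [5, -91, 12, 0, -0.0, 0.0, -0.54]]
[[5, -17, -7, 0, -0.0, 0.0, -0.1]]
[[5, 0, 0, 31, -0.0, 0.0, -0.0], [5, 0, 0, 61, -0.0, 0.0, -0.0], [5, 0, 0, 92, -0.0, 0.0, -0.0], [5, 0, 0, 122, -0.0, 0.0, -0.0], [5, 1, 0, 153, -0.0, 0.0, -0.0]]
[[5, 0, 0, 30, -0.0, 0.0, -0.0]]
end [0.5961 0.1206 0.0824] [-3.139  0.004 -1.868]
```

Request:
move_arm:
  rows:
    - [5,0,0,-36,0,0,0]
    - [5,0,0,-72,0,0,0]
    - [5,0,0,-109,0,0,0]
    - [5,0,0,-145,0,0,0]
    - [5,0,1,-181,0,0,0]

```text
time_s: 17.02
tool_pos: [0.393, -0.3197, 0.2375]
tool_rot: [-3.14, -0.001, 1.245]
contact_force: [0.9, -0.3, -3.0]
finger_gap: 0.118
gripper_force: 78.6
```

Request:
move_arm:
  rows:
    - [5,17,-6,-3,0,0,-0.11]
    - [5,34,-12,-6,0,0,-0.22]
    - [5,51,-18,-8,0,0,-0.33]
    - [5,67,-24,-11,0,0,-0.44]
    - [5,84,-30,-14,0,0,-0.56]

```text
time_s: 17.43
tool_pos: [0.3917, -0.2302, 0.25]
tool_rot: [-3.14, -0.002, 1.81]
contact_force: [0.6, 0.7, -2.1]
finger_gap: 0.122
gripper_force: 78.7
```

Request:
move_arm:
  rows:
    - [5,18,4,-3,0,0,-0.11]
    - [5,35,8,-6,0,0,-0.22]
    - [5,53,12,-8,0,0,-0.33]
    - [5,70,16,-11,0,0,-0.44]

```text
time_s: 17.77
tool_pos: [0.391, -0.1581, 0.2609]
tool_rot: [-3.141, -0.002, 2.25]
contact_force: [0.5, 1.0, -2.2]
finger_gap: 0.12
gripper_force: 78.8
```

Request:
move_arm:
  rows:
    - [5,8,15,0,0,0,-0.11]
    - [5,16,29,0,0,0,-0.22]
    - [5,25,44,0,0,0,-0.33]
    - [5,33,59,0,0,0,-0.44]
    - [5,41,74,0,0,0,-0.56]

```text
time_s: 18.18
tool_pos: [0.4236, -0.0801, 0.2609]
tool_rot: [3.142, -0.002, 2.81]
contact_force: [-0.0, -0.2, -2.2]
finger_gap: 0.121
gripper_force: 78.7
```

Request:
move_arm:
  rows:
    - [5,-1,17,0,0,0,-0.11]
    - [5,-2,33,0,0,0,-0.22]
    - [5,-3,50,0,0,0,-0.33]
    - [5,-3,67,0,0,0,-0.44]

```text
time_s: 18.52
tool_pos: [0.4487, -0.018, 0.2608]
tool_rot: [3.141, -0.002, -3.033]
contact_force: [-0.2, -0.4, -2.3]
finger_gap: 0.123
gripper_force: 78.7
```

Request:
move_arm:
  rows:
    - [5,-15,11,0,0,0,-0.11]
    - [5,-29,23,0,0,0,-0.21]
    - [5,-44,34,0,0,0,-0.32]
    - [5,-58,45,0,0,0,-0.43]
    - [5,-73,57,0,0,0,-0.53]

```text
time_s: 18.93
tool_pos: [0.5155, 0.0461, 0.2607]
tool_rot: [3.14, -0.002, -2.503]
contact_force: [-0.8, 0.6, -1.4]
finger_gap: 0.121
gripper_force: 78.7
```

Request:
move_arm:
  rows:
    - [5,-18,2,0,0,0,-0.11]
    - [5,-36,5,0,0,0,-0.21]
    - [5,-55,7,0,0,0,-0.32]
    - [5,-73,10,0,0,0,-0.43]
    - [5,-91,12,0,0,0,-0.54]

```text
time_s: 19.35
tool_pos: [0.5819, 0.1098, 0.2604]
tool_rot: [3.139, -0.001, -1.963]
contact_force: [0.6, 0.7, -1.0]
finger_gap: 0.123
gripper_force: 78.7
```

Request:
move_arm:
  rows:
    - [5,-17,-7,0,0,0,-0.1]
    - [5,-17,-7,0,0,0,-0.1]
    - [5,-17,-7,0,0,0,-0.1]

```text
time_s: 19.6
tool_pos: [0.5945, 0.1224, 0.2599]
tool_rot: [3.138, -0.002, -1.868]
contact_force: [-0.6, -0.2, -1.6]
finger_gap: 0.12
gripper_force: 78.7
```

Request:
move_arm:
  rows:
    - [5,0,0,31,0,0,0]
    - [5,0,0,61,0,0,0]
    - [5,0,0,92,0,0,0]
    - [5,0,0,122,0,0,0]
    - [5,0,0,153,0,0,0]

```text
time_s: 20.02
tool_pos: [0.5937, 0.1211, 0.1077]
tool_rot: [3.141, -0.001, -1.87]
contact_force: [0.1, -0.5, -1.5]
finger_gap: 0.118
gripper_force: 78.8
```

```bash
python3 - <<'E'
from chk import *
from plan import plan
st(); chk("blue",.07,.17); chk("green",.03,.1); chk("orange",.03,.1); chk("blue",.07,.17); s=st(); d=np.array(s["tool_pos"])[:2]-c0; print(d@X*1000,d@Y*1000)
plan([(.5958,.121,.082,4.4192,5,2)])
E
```

```text
20.02 [0.5937 0.1211 0.1077] [ 3.141e+00 -1.000e-03 -1.870e+00] [ 0.1 -0.5 -1.5] 0.11813989280362121 78.83907794952393
top blue 73 x [-86.8 -73.1 -58.1] y [-57.3 -48.  -40. ] z [115.5 118.5 121.7]
side blue 38 x [-91.7 -78.6 -62.9] y [-51.5 -43.2 -34.3] z [109.2 111.6 114.2]
top green 70 x [-83.5 -69.2 -54. ] y [-8.   1.4 10. ] z [38.  43.2 47.2]
side green 41 x [-84.1 -73.4 -56.8] y [-6.1  1.8 10.3] z [39.5 43.1 47.6]
top orange 70 x [-85.7 -72.6 -58.6] y [43.3 53.3 62.2] z [37.9 42.4 45.7]
side orange 46 x [-88.8 -75.1 -59.5] y [44.9 54.7 63.1] z [40.8 43.2 46.4]
top blue 73 x [-84.7 -72.1 -58.1] y [-59.9 -50.8 -42.1] z [117.8 123.5 126.8]
side blue 39 x [-88.5 -75.3 -58.8] y [-60.  -50.9 -42.3] z [123.  125.6 127.3]
20.42 [0.597 0.122 0.113] [-3.136e+00  2.000e-03 -1.869e+00] [ 0.1  0.5 -1.3] 0.12028919828310038 78.78941416740417
1.321049016342741 -52.859379417679996
[[5, 1, 1, 16, -0.0, 0.0, -0.0], [5, 1, 1, 31, -0.01, 0.0, -0.0]]
end [0.5959 0.1213 0.082 ] [ 3.137e+00  2.000e-03 -1.869e+00]
```

Blue is aligned over its rail. Pressing it in.

Request:
move_arm:
  rows:
    - [5,0,0,20,0,0,0]
    - [5,0,0,40,0,0,0]
    - [5,0,0,55,0,0,0]
    - [5,0,0,63,0,0,0]
    - [5,0,0,67,0,0,0]

```text
time_s: 20.83
tool_pos: [0.5955, 0.1218, 0.0429]
tool_rot: [-3.14, 0.0, -1.869]
contact_force: [0.4, -1.4, 1.0]
finger_gap: 0.119
gripper_force: 79.2
```

Request:
move_arm:
  rows:
    - [5,0,0,1,0,0,0]
    - [5,0,0,2,0,0,0]
    - [5,0,0,3,0,0,0]
    - [5,0,0,4,0,0,0]
    - [5,0,0,5,0,0,0]

```text
time_s: 21.25
tool_pos: [0.5964, 0.1222, 0.0411]
tool_rot: [-3.137, 0.002, -1.868]
contact_force: [-3.6, -0.8, 10.4]
finger_gap: 0.125
gripper_force: 79.9
```

Request:
move_arm:
  rows:
    - [5,0,0,1,0,0,0]
    - [5,0,0,2,0,0,0]
    - [5,0,0,3,0,0,0]
    - [5,0,0,4,0,0,0]
    - [5,0,0,5,0,0,0]

```text
time_s: 21.67
tool_pos: [0.5965, 0.1228, 0.0361]
tool_rot: [-3.137, 0.003, -1.868]
contact_force: [-1.7, 0.7, 4.2]
finger_gap: 0.118
gripper_force: 79.6
```

Request:
move_arm:
  rows:
    - [5,0,0,1,0,0,0]
    - [5,0,0,2,0,0,0]
    - [5,0,0,3,0,0,0]
    - [5,0,0,4,0,0,0]
    - [5,0,0,4,0,0,0]

```text
time_s: 22.08
tool_pos: [0.5959, 0.1222, 0.0311]
tool_rot: [-3.139, 0.001, -1.868]
contact_force: [-2.4, 0.1, 9.7]
finger_gap: 0.121
gripper_force: 80.2
```

Request:
move_arm:
  rows:
    - [5,0,0,1,0,0,0]
    - [5,0,0,2,0,0,0]
    - [5,0,0,2,0,0,0]

```text
time_s: 22.33
tool_pos: [0.596, 0.1222, 0.0309]
tool_rot: [-3.138, 0.002, -1.868]
contact_force: [-5.6, 0.5, 16.4]
finger_gap: 0.122
gripper_force: 80.9
```

Request:
move_arm:
  rows:
    - [28,0,0,-1,0,0,0]
    - [28,0,0,-1,0,0,0]
    - [28,0,0,-1,0,0,0]
    - [28,0,0,-1,0,0,0]
    - [28,0,0,-1,0,0,0]

```text
time_s: 22.75
tool_pos: [0.5941, 0.1218, 0.0263]
tool_rot: [3.14, -0.001, -1.868]
contact_force: [-0.8, 0.0, 0.0]
finger_gap: 0.328
gripper_force: 0.0
```

Request:
move_arm:
  rows:
    - [28,0,0,-5,0,0,0]
    - [28,0,0,-40,0,0,0]
    - [28,0,0,-80,0,0,0]
    - [28,0,0,-120,0,0,0]
    - [28,0,0,-160,0,0,0]

```text
time_s: 23.17
tool_pos: [0.5941, 0.1219, 0.1887]
tool_rot: [3.141, -0.0, -1.868]
contact_force: [1.4, 0.6, 0.6]
finger_gap: 0.325
gripper_force: 0.0
```

Request:
move_arm:
  rows:
    - [0,0,0,-40,0,0,0]
    - [0,0,0,-80,0,0,0]
    - [0,0,0,-110,0,0,0]
    - [0,0,0,-130,0,0,0]
    - [0,0,0,-130,0,0,0]

```text
time_s: 23.58
tool_pos: [0.5964, 0.122, 0.3241]
tool_rot: [-3.131, 0.004, -1.868]
contact_force: [0.6, 0.4, 1.2]
finger_gap: -0.006
gripper_force: 0.0
```

```bash
python3 - <<'E'
from chk import *
for c in("blue","green","orange"): chk(c,.025,.06)
st(); print(manip.read_state()["q"])
# lid from side camera
s=snapshot("side"); P=cloud(s).reshape(-1,3); d=P[:,:2]-c0; a=np.c_[d@X,d@Y,P[:,2]]*1000
k=(a[:,0]>95)&(a[:,0]<180)&(abs(a[:,1])<110)&(a[:,2]>70)&(a[:,2]<300); q=a[k]
for lo in range(80,290,20):
    w=q[(q[:,2]>=lo)&(q[:,2]<lo+20)]
    if len(w): print(lo,len(w),np.percentile(w[:,0],[5,50,95]).round(0),np.percentile(w[:,1],[2,98]).round(0))
cv2.imwrite("pics/c4.png",cv2.resize(s["image"][40:220,220:400],(600,600),interpolation=cv2.INTER_CUBIC)[:,:,::-1])
E
```

```text
top blue 64 x [-85.4 -71.7 -58.1] y [-59.8 -50.4 -41.6] z [37.8 42.4 45.8]
side blue 34 x [-85.1 -74.1 -58.5] y [-58.  -49.6 -42.4] z [41.1 44.3 46.5]
top green 72 x [-83.2 -69.7 -53.4] y [-8.1  1.2  9.9] z [37.2 41.7 46.1]
side green 41 x [-85.4 -71.9 -57. ] y [-6.3  2.3 10.8] z [39.9 43.5 45.6]
top orange 72 x [-86.  -72.1 -58.2] y [44.  53.8 62.1] z [37.9 42.4 45.5]
side orange 46 x [-86.9 -72.9 -59.2] y [43.7 54.6 63.2] z [39.5 42.9 45.8]
23.88 [0.594  0.1218 0.3149] [ 3.138e+00 -2.000e-03 -1.868e+00] [ 0.6  0.2 -0. ] 0.004821243828562367 0.0
[ 9.17751573e-02  3.23336454e-01  5.83803094e-01  1.83553023e+00
 -3.08732254e-05 -1.18139953e+00]
80 363 [109. 116. 122.] [-95.  97.]
100 371 [115. 121. 127.] [-92.  97.]
120 385 [119. 126. 132.] [-96.  97.]
140 379 [124. 131. 137.] [-96.  96.]
160 398 [130. 136. 142.] [-93.  98.]
180 409 [135. 142. 148.] [-95.  97.]
200 406 [141. 147. 154.] [-94.  97.]
220 378 [145. 151. 158.] [-80.  98.]
240 257 [150. 156. 162.] [-72.  95.]
260 51 [154. 160. 165.] [-28.  28.]
```

View pics/c4.png

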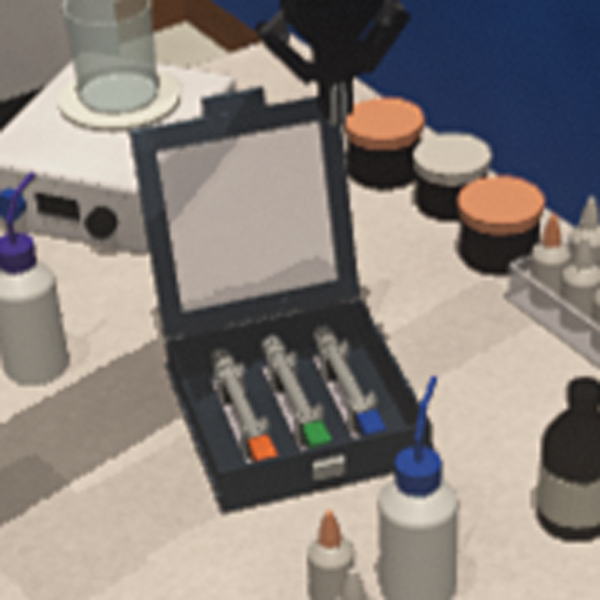

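All three couplings read about 43 mm, so every tool is home. The crop shows the lid open with its tab at (235,105), nothing behind the lid at finger height. I'll move the shut fingers behind the lid.

Request:
move_arm:
  rows:
    - [0,-38,12,0,0,0,0]
    - [0,-76,24,0,0,0,0]
    - [0,-114,36,0,0,0,0]
    - [0,-152,48,0,0,0,0]
    - [0,-190,50,0,0,0,0]

```text
time_s: 24.35
tool_pos: [0.6004, 0.3202, 0.3165]
tool_rot: [3.139, -0.001, -1.867]
contact_force: [1.2, 0.4, 1.2]
finger_gap: -0.0
gripper_force: 0.0
```

Request:
move_arm:
  rows:
    - [0,0,0,0,0,0,0]
    - [0,0,0,0,0,0,0]
    - [0,0,0,0,0,0,0]

```text
time_s: 24.6
tool_pos: [0.6023, 0.3181, 0.3156]
tool_rot: [3.14, -0.002, -1.868]
contact_force: [-0.6, -1.2, -0.4]
finger_gap: -0.004
gripper_force: 0.0
```

```bash
python3 - <<'E'
from chk import *
s=st(); d=np.array(s["tool_pos"])[:2]-c0; print(d@X*1000,d@Y*1000)
pts=[]
for th in np.arange(1.84,-.001,-.046):
    r=185; e=103-224*np.cos(th)+6*np.sin(th) if th>1.57 else 103-r*np.cos(th)+6*np.sin(th)
    pts.append((th,e+11,50+r*np.sin(th)+6*np.cos(th)))
for i in range(0,len(pts),5): print([(round(t,2),round(x),round(z)) for t,x,z in pts[i:i+5]])
E
```

```text
24.6 [0.6023 0.3181 0.3156] [ 3.140e+00 -2.000e-03 -1.868e+00] [-0.6 -1.2 -0.4] -0.003944711398351434 0.0
190.58494210856352 -1.2979320064487432
[(np.float64(1.84), 179, 227), (np.float64(1.79), 169, 229), (np.float64(1.75), 159, 231), (np.float64(1.7), 149, 233), (np.float64(1.66), 139, 234)]
[(np.float64(1.61), 129, 235), (np.float64(1.56), 119, 235), (np.float64(1.52), 110, 235), (np.float64(1.47), 102, 235), (np.float64(1.43), 93, 234)]
[(np.float64(1.38), 85, 233), (np.float64(1.33), 76, 231), (np.float64(1.29), 68, 229), (np.float64(1.24), 60, 227), (np.float64(1.2), 52, 224)]
[(np.float64(1.15), 44, 221), (np.float64(1.1), 36, 218), (np.float64(1.06), 28, 214), (np.float64(1.01), 21, 210), (np.float64(0.97), 14, 206)]
[(np.float64(0.92), 7, 201), (np.float64(0.87), 0, 196), (np.float64(0.83), -7, 190), (np.float64(0.78), -13, 185), (np.float64(0.74), -19, 179)]
[(np.float64(0.69), -25, 172), (np.float64(0.64), -30, 166), (np.float64(0.6), -36, 159), (np.float64(0.55), -40, 152), (np.float64(0.51), -45, 145)]
[(np.float64(0.46), -49, 138), (np.float64(0.41), -53, 130), (np.float64(0.37), -56, 122), (np.float64(0.32), -60, 114), (np.float64(0.28), -62, 106)]
[(np.float64(0.23), -65, 98), (np.float64(0.18), -67, 90), (np.float64(0.14), -68, 81), (np.float64(0.09), -70, 73), (np.float64(0.05), -71, 65)]
[(np.float64(-0.0), -71, 56)]
```

Request:
move_arm:
  rows:
    - [0,0,1,25,0,0,0]
    - [0,0,1,50,0,0,0]
    - [0,0,1,75,0,0,0]
    - [0,0,1,85,0,0,0]
    - [0,0,1,85,0,0,0]

```text
time_s: 25.02
tool_pos: [0.5997, 0.3157, 0.2294]
tool_rot: [3.137, -0.004, -1.871]
contact_force: [-0.7, -0.5, -1.1]
finger_gap: -0.002
gripper_force: 0.0
```

Request:
move_arm:
  rows:
    - [0,8,0,0,0,0,0]
    - [0,16,0,0,0,0,0]
    - [0,24,0,-1,0,0,0]
    - [0,32,0,-2,0,0,0]
    - [0,40,0,-3,0,0,0]

```text
time_s: 25.43
tool_pos: [0.5907, 0.2798, 0.238]
tool_rot: [-3.138, 0.003, -1.869]
contact_force: [1.4, 2.9, 2.5]
finger_gap: 0.002
gripper_force: 1.2
```

Request:
move_arm:
  rows:
    - [0,9,0,-1,0,0,0]
    - [0,19,0,-2,0,0,0]
    - [0,29,0,-2,0,0,0]
    - [0,38,0,-2,0,0,0]
    - [0,47,0,-2,0,0,0]

```text
time_s: 25.85
tool_pos: [0.576, 0.2343, 0.2372]
tool_rot: [-3.141, -0.0, -1.869]
contact_force: [1.1, 1.7, 0.2]
finger_gap: 0.001
gripper_force: 1.1
```

```bash
cat > lid.py <<'E'
from chk import *
def lid(name=None):
    s=st(); d=np.array(s["tool_pos"])[:2]-c0; print("tcp case",(d@X*1000).round(1),(d@Y*1000).round(1))
    s=snapshot("side"); P=cloud(s).reshape(-1,3); d=P[:,:2]-c0; a=np.c_[d@X,d@Y,P[:,2]]*1000
    k=(a[:,0]>-130)&(a[:,0]<180)&(a[:,1]>-98)&(a[:,1]<-75)&(a[:,2]>56)&(a[:,2]<300); q=a[k]
    q=q[np.hypot(q[:,0]-103,q[:,2]-50)>100]; th=np.arctan2(q[:,2]-50,103-q[:,0]); print(len(q),"theta",np.percentile(th,[10,50,90]).round(3))
    if name: cv2.imwrite("pics/"+name,cv2.resize(s["image"][60:220,220:400],(640,570),interpolation=cv2.INTER_CUBIC)[:,:,::-1])
E
python3 -c "
from lid import *
lid()"
```

```text
25.85 [0.576  0.2343 0.2372] [-3.141 -0.    -1.869] [1.1 1.7 0.2] 0.001278579159705563 1.0923394770361483
tcp case 102.7 -0.3
204 theta [1.448 1.476 1.503]
```

Request:
move_arm:
  rows:
    - [0,9,0,1,0,0,0]
    - [0,17,0,2,0,0,0]
    - [0,26,0,4,0,0,0]
    - [0,34,0,6,0,0,0]
    - [0,42,0,8,0,0,0]

```text
time_s: 26.32
tool_pos: [0.5635, 0.1943, 0.2291]
tool_rot: [3.141, -0.0, -1.868]
contact_force: [-0.0, 0.9, 0.5]
finger_gap: -0.004
gripper_force: 0.9
```

Request:
move_arm:
  rows:
    - [0,8,0,3,0,0,0]
    - [0,16,0,6,0,0,0]
    - [0,24,0,9,0,0,0]
    - [0,32,0,13,0,0,0]
    - [0,39,0,17,0,0,0]

```text
time_s: 26.73
tool_pos: [0.552, 0.1568, 0.2118]
tool_rot: [3.141, -0.001, -1.869]
contact_force: [-0.3, 0.7, 1.9]
finger_gap: -0.001
gripper_force: 0.8
```

Request:
move_arm:
  rows:
    - [0,7,0,4,0,0,0]
    - [0,14,0,9,0,0,0]
    - [0,21,0,14,0,0,0]
    - [0,28,0,20,0,0,0]
    - [0,34,0,25,0,0,0]

```text
time_s: 27.15
tool_pos: [0.5421, 0.1245, 0.1865]
tool_rot: [3.141, -0.001, -1.869]
contact_force: [-0.2, 0.5, 0.9]
finger_gap: -0.001
gripper_force: 0.6
```

Request:
move_arm:
  rows:
    - [0,6,0,6,0,0,0]
    - [0,12,0,13,0,0,0]
    - [0,18,0,19,0,0,0]
    - [0,23,0,26,0,0,0]
    - [0,28,0,33,0,0,0]

```text
time_s: 27.57
tool_pos: [0.5339, 0.098, 0.1535]
tool_rot: [3.141, -0.0, -1.868]
contact_force: [1.2, 1.0, 0.5]
finger_gap: 0.004
gripper_force: 0.5
```

Request:
move_arm:
  rows:
    - [0,4,0,7,0,0,0]
    - [0,8,0,14,0,0,0]
    - [0,12,0,22,0,0,0]
    - [0,16,0,30,0,0,0]
    - [0,19,0,38,0,0,0]

```text
time_s: 27.98
tool_pos: [0.5284, 0.0801, 0.1154]
tool_rot: [3.141, -0.0, -1.868]
contact_force: [0.1, -0.6, 1.0]
finger_gap: 0.002
gripper_force: 0.4
```

```bash
python3 -c "
from lid import *
lid()"
```

```text
27.98 [0.5284 0.0801 0.1154] [ 3.141 -0.    -1.868] [ 0.1 -0.6  1. ] 0.0017698364977387047 0.4045783029869199
tcp case -58.6 0.7
99 theta [0.35  0.369 0.386]
```

Request:
move_arm:
  rows:
    - [0,3,0,8,0,0,0]
    - [0,6,0,16,0,0,0]
    - [0,8,0,24,0,0,0]
    - [0,9,0,31,0,0,0]
    - [0,11,0,37,0,0,0]

```text
time_s: 28.45
tool_pos: [0.5252, 0.0699, 0.0783]
tool_rot: [3.141, 0.0, -1.868]
contact_force: [-0.8, -0.1, 0.6]
finger_gap: 0.001
gripper_force: 0.3
```

Request:
move_arm:
  rows:
    - [0,0,0,4,0,0,0]
    - [0,1,0,8,0,0,0]
    - [0,1,0,12,0,0,0]
    - [0,1,0,15,0,0,0]
    - [0,1,0,17,0,0,0]

```text
time_s: 28.87
tool_pos: [0.525, 0.0689, 0.062]
tool_rot: [3.141, -0.0, -1.868]
contact_force: [-1.1, 0.0, 0.4]
finger_gap: -0.001
gripper_force: 0.3
```

Request:
move_arm:
  rows:
    - [0,0,0,1,0,0,0]
    - [0,0,0,2,0,0,0]
    - [0,0,0,3,0,0,0]
    - [0,0,0,3,0,0,0]

```text
time_s: 29.2
tool_pos: [0.5252, 0.0691, 0.0593]
tool_rot: [-3.141, 0.0, -1.868]
contact_force: [0.8, 0.2, 0.0]
finger_gap: -0.0
gripper_force: 0.0
```

```bash
python3 -c "
from lid import *
lid()"
```

```text
29.2 [0.5252 0.0691 0.0593] [-3.141  0.    -1.868] [0.8 0.2 0. ] -0.00033013642884620375 0.0
tcp case -70.1 0.5
128 theta [0.044 0.06  0.085]
```

Request:
move_arm:
  rows:
    - [0,0,0,1,0,0,0]
    - [0,0,0,2,0,0,0]
    - [0,0,0,3,0,0,0]
    - [0,0,0,3,0,0,0]

```text
time_s: 29.58
tool_pos: [0.5253, 0.069, 0.0566]
tool_rot: [-3.141, 0.0, -1.868]
contact_force: [-0.4, 0.2, 1.3]
finger_gap: -0.0
gripper_force: 0.8
```

Request:
move_arm:
  rows:
    - [0,0,0,1,0,0,0]
    - [0,0,0,2,0,0,0]
    - [0,0,0,2,0,0,0]

```text
time_s: 29.83
tool_pos: [0.5254, 0.069, 0.0565]
tool_rot: [-3.141, 0.0, -1.868]
contact_force: [-3.2, -0.3, 9.9]
finger_gap: -0.002
gripper_force: 4.9
```

Request:
move_arm:
  rows:
    - [0,0,0,1,0,0,0]
    - [0,0,0,2,0,0,0]
    - [0,0,0,2,0,0,0]

```text
time_s: 30.08
tool_pos: [0.5254, 0.069, 0.0564]
tool_rot: [-3.14, 0.0, -1.868]
contact_force: [-6.8, -0.9, 18.0]
finger_gap: -0.001
gripper_force: 8.8
```

```bash
python3 -c "
from lid import *
lid()"
```

```text
30.08 [0.5254 0.069  0.0564] [-3.14   0.    -1.868] [-6.8 -0.9 18. ] -0.0011946527516016286 8.83096702338662
tcp case -70.1 0.3
71 theta [0.035 0.05  0.07 ]
```

Firm stop at 56.4 mm, so the lid is shut. Retracting and looking.

Request:
move_arm:
  rows:
    - [0,0,0,-8,0,0,0]
    - [0,0,0,-30,0,0,0]
    - [0,0,0,-70,0,0,0]
    - [0,0,0,-110,0,0,0]
    - [0,0,0,-150,0,0,0]

```text
time_s: 30.55
tool_pos: [0.5243, 0.0691, 0.203]
tool_rot: [3.14, -0.0, -1.868]
contact_force: [0.0, 1.1, 0.7]
finger_gap: -0.002
gripper_force: 0.0
```

Request:
move_arm:
  rows:
    - [0,0,0,-40,0,0,0]
    - [0,-30,0,-60,0,0,0]
    - [0,-60,0,-60,0,0,0]
    - [0,-60,0,-60,0,0,0]
    - [0,-60,0,-60,0,0,0]

```text
time_s: 30.97
tool_pos: [0.543, 0.1274, 0.262]
tool_rot: [3.142, -0.0, -1.866]
contact_force: [0.7, -0.3, -0.7]
finger_gap: -0.002
gripper_force: 0.0
```

```bash
python3 - <<'E'
from lid import *
st(); a=snapshot("side"); b=snapshot("top")
for s in(a,b):
    P=cloud(s).reshape(-1,3); d=P[:,:2]-c0; q=np.c_[d@X,d@Y,P[:,2]]*1000
    for x in(-115,-95,-60,0,60,90):
        k=(abs(q[:,0]-x)<6)&(abs(q[:,1])<(25 if x<-100 else 90))&(q[:,2]>30)&(q[:,2]<100); print(x,k.sum(),np.median(q[k][:,2]).round(1),end=" | ")
    print()
cv2.imwrite("pics/c5.png",cv2.resize(a["image"][60:340,220:500],(600,600),interpolation=cv2.INTER_CUBIC)[:,:,::-1])
E
```

```text
30.97 [0.543  0.1274 0.262 ] [ 3.142 -0.    -1.866] [ 0.7 -0.3 -0.7] -0.0018196345375522305 0.0
-115 65 55.1 | -95 217 55.1 | -60 151 54.7 | 0 135 55.3 | 60 142 54.9 | 90 128 55.9 | 
-115 68 55.9 | -95 243 55.6 | -60 238 54.4 | 0 152 54.2 | 60 0 nan | 90 0 nan |
  return _methods._mean(a, axis=axis, dtype=dtype,
  ret = ret.dtype.type(ret / rcount)
```

View pics/c5.png

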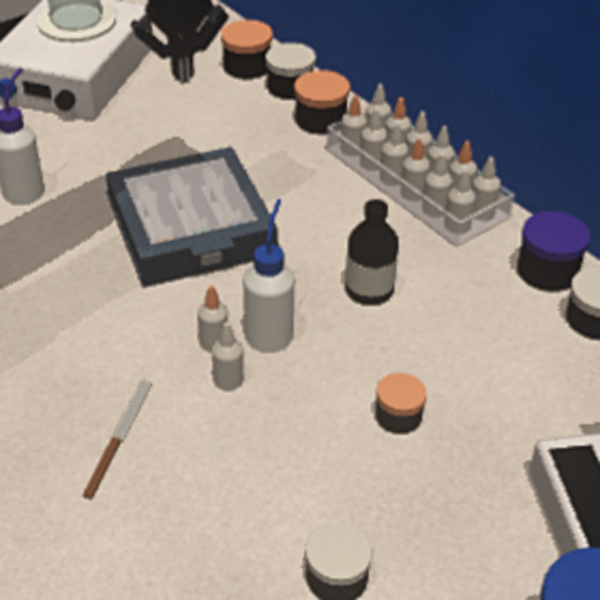

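The picture shows the lid flat and shut (about 55 mm all over), with all bottles and jars standing where they were.

```bash
python3 -c "
from bench import manip
print(manip.finish_job())"
```

```text
the job is handed in; nothing more can be done
None
```

The orange, green and blue tools are pressed home in their own clips, the lid is fully shut, the bottles and jars look undisturbed, and the job was handed in at about 31 s; it gave no verdict back.

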